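# Weight the flasks for the water bath

## Task

The four amber flasks are going into the shaking water bath and must not float: take the stack of coated lead rings apart and lower each ring gently over the neck of the flask of its own size (smallest ring on the smallest flask, next on the next, largest on the largest), so that it sits level round the sloping wall. Leave the flasks standing where they are and do not disturb the meter or the foam vial rack.

Things in the scene. Friction and masses are not known exactly. Their poses are not given: they have to be found in the camera images.
- ring_yellow: ochre-yellow plastic-coated ring weight, the smallest, on top of the stack at the start; flat ring 15 mm high, outside diameter 46 mm, hole 33 mm, about 0.11 kg. Origin: centre of its underside, z up along its axis. The rings lie flat, nearly centred on each other, yellow, red, white, blue from the top down; each can be gripped across its outside from above
- ring_red: dark red ring weight, second from the top of the stack, its rim showing about 4 mm wide round the yellow one; 15 mm high, outside diameter 53 mm, hole 38 mm, about 0.15 kg. Origin: centre of its underside, z up
- ring_white: off-white ring weight, third from the top, its rim showing round the red one; 15 mm high, outside diameter 61 mm, hole 44 mm, about 0.19 kg. Origin: centre of its underside, z up
- ring_blue: dark blue ring weight, the largest, at the bottom of the stack, lying on the bench, its rim showing round the white one; 15 mm high, outside diameter 69 mm, hole 51 mm, about 0.24 kg. Origin: centre of its underside, z up
- flask_25: smallest amber conical flask, standing loose and empty on the bench, about 0.06 kg; base diameter 42 mm, height 68 mm, rim diameter 23 mm, neck 20 mm. Wall slopes in from 42 mm at 6 mm height to 20 mm at 50 mm height; the yellow ring comes to rest with its underside 24 mm above the bench. Origin: centre of the base, z up
- flask_50: second smallest amber conical flask, loose, about 0.09 kg; base diameter 52 mm, height 80 mm, rim 27 mm, neck 23 mm. Wall slopes from 52 mm at 6 mm height to 23 mm at 58 mm height; the red ring comes to rest with its underside 31 mm above the bench. Origin: centre of the base, z up
- flask_100: third amber conical flask, loose, about 0.14 kg; base diameter 64 mm, height 98 mm, rim 30 mm, neck 26 mm. Wall slopes from 64 mm at 7 mm height to 26 mm at 74 mm height; the white ring comes to rest with its underside 42 mm above the bench. Origin: centre of the base, z up
- flask_250: largest amber conical flask, loose, about 0.24 kg; base diameter 84 mm, height 118 mm, rim 40 mm, neck 36 mm. Wall slopes from 84 mm at 8 mm height to 36 mm at 95 mm height; the blue ring comes to rest with its underside 68 mm above the bench. Origin: centre of the base, z up
- meter: bystander: grey and black handheld meter with keys lying flat on the bench beyond the stack, at the far left, 112 x 42 x 18 mm. Origin: centre of its underside
- vial_rack: bystander: dark grey foam vial rack with round holes and a few capped vials in it, 154 x 104 x 100 mm (vials stand to 122 mm), standing at the right of the flasks. Origin: centre of its underside
There are look-alikes about, which are no part of the job. What is shaped like the ring_white but purple is not meant. Leave any black look-alike of the flask_100 alone.

How it is judged:
By the outcome, as a careful person would: the job done as asked, in the order asked, and still so for the second after the job is handed in, with the robot touching nothing.
It also fails if it takes over 112 s, if anything falls off the work surface, if the arm or the gripper's body presses on something with over 40 N, if the wrist force passes 120 N, or if a joint passes its speed limit or range.

## Robot

A 6-joint arm with a two-finger parallel gripper is mounted at the origin on the work surface; the furniture and walls round the work are solid. World frame = base frame: x ahead of the robot, y to its left, z up, the work surface at z = 0. Lengths are in m, angles in rad, forces in N, time in s.
With the tool pointing down it reaches from about 0.35 to 0.975 m from the base axis. Payload 4.9 kg.
Tool frame: the origin (TCP) lies at the very end of the fingers, on their centre line; the grasp point (between the pads) lies 19 mm behind it (ctrl.grasp_offset is the distance from the TCP to the grasp point, in m); z points along the fingers, y is the line along which they close (so a half turn about z gives the same grasp; the last joint's range is limited). The gripper opens to 85 mm and grips with 20 to 120 N. Pads are 22 mm wide; open, the fingers measure 114 mm over their backs; the gripper's body (76 mm by 85 mm) begins 54 mm behind the grasp point. The pads swing forward as they close: fully open they stand 13 mm farther back than shut.
Start: joints at [1.013, 0.053, 1.613, -0, 1.476, -0.119], TCP at [0.266, 0.566, 0.231] pointing down, gripper open.
Joint ranges: [-3.01, 3.01], [-1.01, 2.22], [0.06, 2.58], [-1.02, 4.17], [0.09, 2.62], [-3.14, 3.14]. Speed limits (rad/s): [2.57, 2.57, 3.14, 3.14, 3.14, 3.14].

## Interface

Orientations are given as a rotation vector (axis times angle).
In Python, from station import ctrl, optics gives the robot as it stands.
- The arm moves only by the shell command python3 -m handwheel 'ROWS' [OPENING] [FORCE]. ROWS is JSON, a list of rows, each an object of numbers: "tx", "ty", "tz": the shift along the tool's x, y, z in mm; "roll": the turn about the tool's z in rad. A call has 1 to 12 rows; each row shifts and turns the commanded pose from where the row before left it, along the tool's axes as they then stand; what a row does not reach is not made up. A row lasts 1/12 s, in which the tool goes at most 41.7 mm and 7.16 degrees, less where a joint would pass 70% of its speed; a pose out of reach is approached as far as the arm can. A call with a gripper value outside its range is refused whole. OPENING is the finger opening in mm, from 0 to 85.4, set as the call begins (- or left out, the last holds). The fingers move at their own pace and stop on an object; FORCE is the grip in N (left out, the last holds). Time passes only in rows, so rows that do not move let the fingers close. It gives the time, the measured TCP pose, the force, the opening and the grip force at its end, in the units of the state.
- ctrl.get_obs(): the state, without advancing time (a new reading comes with each control period).
- optics.get_image(name): name is "side" or "top"; returns (picture, depth): 400x640x3 uint8, red, green, blue; 400x640 float32, m along the optical axis (not along the pixel's ray), 0 where there is no reading.
- optics.camera_params(name): a dict with "mtx" (3x3 intrinsics, pixels), "k1" (the pictures are not rectified: a ray, as slopes to the right and down, at radius r is drawn at 1 + k1 r^2 times it, then the intrinsics apply), "extrinsics" (4x4, takes a point from camera to world coordinates). Camera axes: x right, y down, z forward; pixel columns grow to the right and rows downward; lengths in m; the calibration is good to about 2 mm. A picture is of the moment at which its call begins. camera_params takes no time and is no camera call.
- ctrl.finish_job(): hands the job in; it is judged then, once.
The state is a dict: "t": time; "q": joint angles; "dq": joint speeds; "effort": joint torques, N m; "tool_pos": TCP position; "tool_rot": TCP orientation; "contact_force": force on the tool from outside, world axes, zero at the start; "wrist_torque": the same for the moment, N m; "opening": finger opening in m; "grip_force": force on a finger pad.
Only numpy, scipy, OpenCV 4.12 (cv2) and the standard library are available. Lean on these libraries where they do the work, as an engineer would, in place of code of your own. Each camera call takes 0.05 s, during which the arm holds its last target. There are 200 camera calls.

## Working session

There is one attempt and no reset: what is moved stays moved. The work goes in short steps, Python scripts to look and compute and a shell command to move; the robot and the scene stay as the last step left them, time stands still between calls to the robot, and variables do not carry over. Pictures are saved under pics/ and viewed, at most 15 in all, crops included, and the job is handed in when it is done.

```bash
ls; mkdir -p pics; python3 - <<'E'
from station import ctrl, optics
import cv2
for n in("top","side"):
    im,d=optics.get_image(n); cv2.imwrite(f"pics/{n}0.png",im[:,:,::-1]); import numpy as np; np.save(f"pics/{n}d0.npy",d)
    p=optics.camera_params(n); print(n,p)
o=ctrl.get_obs(); print(o)
E
```

```text
pics
top {'mtx': array([[515.38300722,   0.        , 319.11441835],
       [  0.        , 515.38300722, 198.8963829 ],
       [  0.        ,   0.        ,   1.        ]]), 'k1': -0.026102646967058284, 'extrinsics': array([[ 7.17995037e-04, -9.98351682e-01,  5.73881810e-02,
         3.25924955e-01],
       [-9.99933424e-01, -1.37768041e-03, -1.14564063e-02,
        -3.35562248e-02],
       [ 1.15165850e-02, -5.73761347e-02, -9.98286205e-01,
         1.68394249e+00],
       [ 0.00000000e+00,  0.00000000e+00,  0.00000000e+00,
         1.00000000e+00]])}
side {'mtx': array([[428.49516123,   0.        , 321.9119356 ],
       [  0.        , 428.49516123, 195.50574482],
       [  0.        ,   0.        ,   1.        ]]), 'k1': 0.00040359583828226297, 'extrinsics': array([[-0.98723041, -0.05960358,  0.14772792,  0.26049111],
       [-0.15706116,  0.51908728, -0.84016676,  0.92213387],
       [-0.02660673, -0.85264049, -0.52182015,  0.67681787],
       [ 0.        ,  0.        ,  0.        ,  1.        ]])}
{'t': 0.1, 'q': array([ 1.01300950e+00,  5.33043282e-02,  1.61417521e+00, -2.02064615e-05,
        1.47600124e+00, -1.19014278e-01]), 'dq': array([-0.00181725, -0.00087921, -0.00209169,  0.00112922, -0.00045327,
       -0.00076316]), 'effort': array([-1.43379766e-04, -3.94909573e+01, -3.71361458e+01, -1.37648449e-04,
        3.93910901e-03, -1.77776838e-05]), 'tool_pos': array([0.26522552, 0.56530092, 0.23016654]), 'tool_rot': array([-6.83571327e-01, -3.06569860e+00,  2.80760375e-03]), 'contact_force': array([-0.1242039 , -0.07329443,  0.5562259 ]), 'wrist_torque': array([ 0.01662194,  0.03178683, -0.00674409]), 'grip_force': 0.0, 'opening': 0.08550067319376936}
```

View pics/top0.png

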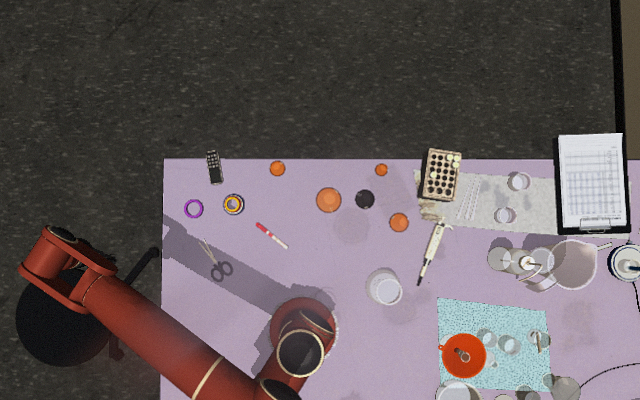

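View pics/side0.png

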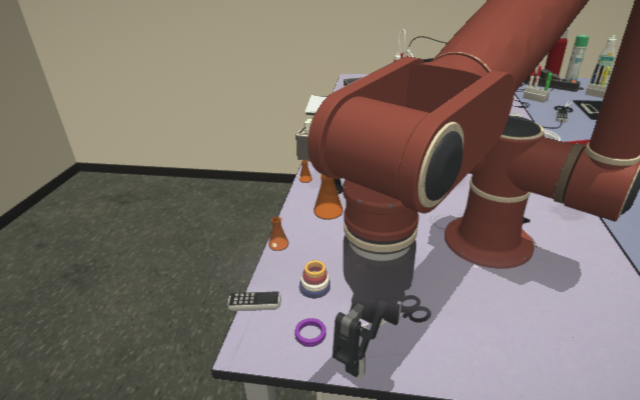

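The top view shows the stack at about (233,204) and the purple decoy ring at (193,208). The amber flasks are at (277,168), (329,200), (399,222) and (381,170), the black flask is at (365,199), the rack is at (441,174) and the meter is at (214,167). The arm hides part of the side view.

```bash
cat > h.py <<'E'
import numpy as np, cv2
from station import ctrl, optics
from scipy.spatial.transform import Rotation as R
P={n:optics.camera_params(n) for n in("top","side")}
def ray(n,uv):
    p=P[n]; D=np.array([p["k1"],0,0,0,0])
    xy=cv2.undistortPoints(np.array([[uv]],float),p["mtx"],D)[0,0]
    E=p["extrinsics"]; return E[:3,3],E[:3,:3]@np.array([*xy,1])
def plane(n,uv,z):
    o,d=ray(n,uv); return o+d*(z-o[2])/d[2]
def proj(n,X):
    p=P[n];E=np.linalg.inv(p["extrinsics"])
    return cv2.projectPoints(np.array([X],float),cv2.Rodrigues(E[:3,:3])[0],E[:3,3],p["mtx"],np.array([p["k1"],0,0,0,0]))[0][0,0]
def blobs(im,lo,hi,box=None,amin=25):
    hsv=cv2.cvtColor(im,cv2.COLOR_RGB2HSV); m=cv2.inRange(hsv,np.array(lo),np.array(hi))
    if box: k=np.zeros_like(m); k[box[1]:box[3],box[0]:box[2]]=1; m*=k
    cs=cv2.findContours(m,cv2.RETR_EXTERNAL,cv2.CHAIN_APPROX_NONE)[0]
    return [(cv2.minEnclosingCircle(c),cv2.fitEllipse(c) if len(c)>5 else None,cv2.contourArea(c)) for c in cs if cv2.contourArea(c)>=amin]
def pose():
    o=ctrl.get_obs(); return np.array(o["tool_pos"]),R.from_rotvec(o["tool_rot"]).as_matrix(),o
def delta(t):
    p,M,o=pose(); return np.round(M.T@(np.array(t)-p)*1000,1)
E
python3 - <<'E'
from h import *
im=cv2.imread("pics/top0.png")[:,:,::-1].copy(); d=np.load("pics/topd0.npy")
for b in blobs(im,(3,130,90),(16,255,255),(165,155,420,250)):
    (c,r),e,a=b; X=plane("top",e[0],.006)
    print("amber",np.round(c,1),round(r,1),np.round(e[0]+e[1],1),a,np.round(X,4),"D mm",np.round(np.sqrt(4*a/np.pi)*1.678/515*1000))
    u,v=map(int,c); print("  depth z",round((P["top"]["extrinsics"][2]@np.array([*( (np.linalg.inv(P['top']['mtx'])@[u,v,1])[:2]*d[v,u]),d[v,u],1])),4))
hsv=cv2.cvtColor(im,cv2.COLOR_RGB2HSV)
print(hsv[204,218:250].tolist())
ims=cv2.imread("pics/side0.png"); 
cv2.imwrite("pics/zoom0.png",np.vstack([cv2.resize(im[140:260,160:460][:,:,::-1],(800,320),interpolation=3),cv2.resize(ims[200:360,200:480],(490,280))[:, :] if 0 else cv2.resize(ims[200:305,230:430],(800,280),interpolation=3)]))
E
```

```text
amber [398.5 222.1] 9.1 [398.6 222.3  17.   17.5] 229.0 [ 0.3464 -0.3122  0.006 ] D mm 56.0
  depth z 0.0685
amber [328.2 199.7] 12.1 [328.2 199.6  22.9  23.3] 415.0 [ 0.42   -0.0824  0.006 ] D mm 75.0
  depth z -0.0049
amber [381.  169.3] 6.0 [381.  169.4  10.8  11.2] 93.5 [ 0.5194 -0.2555  0.006 ] D mm 36.0
  depth z 0.0516
amber [276.8 168. ] 7.4 [276.8 168.2  13.7  14.1] 149.0 [0.5229 0.0855 0.006 ] D mm 45.0
  depth z 0.0835
[[144, 28, 180], [141, 32, 181], [141, 31, 187], [142, 26, 184], [135, 36, 170], [121, 41, 132], [13, 78, 183], [20, 235, 233], [24, 214, 214], [150, 32, 80], [136, 41, 132], [139, 35, 124], [144, 30, 134], [142, 29, 166], [145, 30, 189], [143, 30, 184], [145, 32, 183], [146, 32, 184], [148, 28, 176], [20, 105, 200], [25, 223, 225], [15, 205, 153], [178, 156, 93], [17, 37, 160], [26, 27, 214], [113, 121, 55], [133, 45, 118], [143, 33, 191], [145, 25, 181], [143, 28, 180], [140, 31, 180], [143, 33, 184]]
```

View pics/zoom0.png

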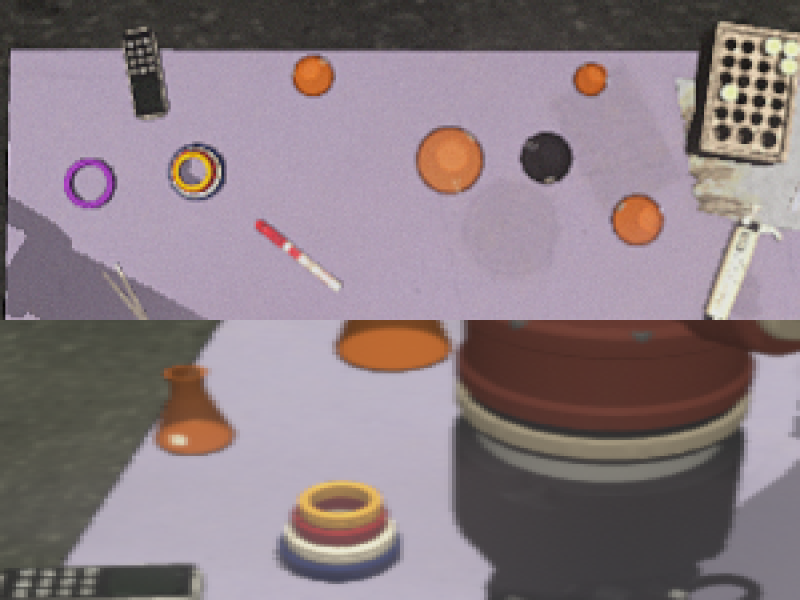

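The zoom shows yellow, red, white and blue rings stacked, with the yellow one slightly left of centre. The amber sizes by area match: 250 at px (328,200), 100 at (398,222), 50 at (277,168) and 25 at (381,169).

```bash
cat >> h.py <<'E'
HS={"yellow":((16,90,150),(32,255,255),.060)}
E
python3 - <<'E'
from h import *
im=cv2.imread("pics/top0.png")[:,:,::-1].copy(); s=cv2.imread("pics/side0.png")[:,:,::-1].copy()
for b in blobs(im,(12,70,140),(34,255,255),(215,190,250,220),10):
    (c,r),e,a=b; print("yel top",np.round(c,1),r,np.round(e[0]+e[1],2),a,np.round(plane("top",e[0],.06),4),np.round(plane("top",c,.06),4))
# whole stack: non-bench = low V or saturated
hsv=cv2.cvtColor(im,cv2.COLOR_RGB2HSV)
bench=cv2.inRange(hsv,np.array((130,15,150)),np.array((160,60,255)))
m=255-bench; k=np.zeros_like(m);k[188:222,214:252]=1; m*=k
for c in cv2.findContours(m,0,1)[0]:
    if cv2.contourArea(c)>100: e=cv2.fitEllipse(c); print("stack",np.round(e[0]+e[1],2),np.round(plane("top",e[0],.013),4))
for b in blobs(s,(12,70,140),(30,255,255),(290,250,340,300),10):
    (c,r),e,a=b; print("yel side",np.round(e[0]+e[1],2),a,np.round(plane("side",e[0],.058),4))
print("flask50 side rim",proj("side",(.5229,.0855,.08)),"base",proj("side",(.5229,.0855,.0)))
for b in blobs(s,(3,110,60),(16,255,255),(262,205,295,255)):print("amber side",b)
print(pose()[1].round(3))
E
```

```text
yel top [231.5 203.9] 7.546099662780762 [231.68 203.93  14.1   14.27] 156.0 [0.403  0.2233 0.06  ] [0.4031 0.2237 0.06  ]
stack [233.61 203.81  21.15  21.61] [0.4056 0.2245 0.013 ]
yel side [314.6  268.67  17.21  20.67] 277.5 [0.4037 0.2273 0.058 ]
flask50 side rim [276.43159327 219.48960539] base [278.99860669 245.27142468]
amber side (((277.0909118652344, 233.0), 16.51480484008789), ((277.3662109375, 235.87466430664062), (16.277498245239258, 35.26889419555664), 173.0581817626953), 368.5)
[[-0.905  0.425 -0.001]
 [ 0.425  0.905 -0.002]
 [ 0.    -0.002 -1.   ]]
```

```bash
python3 - <<'E'
from h import *
print(delta((.4033,.224,.10)))
E
```

```text
[-270.  -250.1  130.6]
```

```bash
python3 -m handwheel '[{"tx":-27,"ty":-25,"tz":5},{"tx":-27,"ty":-25,"tz":5},{"tx":-27,"ty":-25,"tz":5},{"tx":-27,"ty":-25,"tz":5},{"tx":-27,"ty":-25,"tz":10},{"tx":-27,"ty":-25,"tz":10},{"tx":-27,"ty":-25,"tz":20},{"tx":-27,"ty":-25,"tz":20},{"tx":-27,"ty":-25,"tz":25},{"tx":-27,"ty":-25,"tz":25},{},{}]' 62; python3 -c "
from h import *
print(delta((.4033,.224,.048)))"
```

```text
[-270.  -250.   182.6]$[0]: bad value
```

```bash
python3 -m handwheel '[{"tx":-27,"ty":-25,"tz":5},{"tx":-27,"ty":-25,"tz":5},{"tx":-27,"ty":-25,"tz":5},{"tx":-27,"ty":-25,"tz":5},{"tx":-27,"ty":-25,"tz":10},{"tx":-27,"ty":-25,"tz":10},{"tx":-27,"ty":-25,"tz":20},{"tx":-27,"ty":-25,"tz":20},{"tx":-27,"ty":-25,"tz":25},{"tx":-27,"ty":-25,"tz":25},{"tz":0},{"tz":0}]' 62; python3 -c "
from h import *
print(delta((.4033,.224,.048)))"
```

```text
[-270.  -250.   182.6]$[0]: bad value
```

```bash
python3 -m handwheel '[{"tx":-27,"ty":-25,"tz":5,"roll":0}]' 62; python3 -m handwheel '[{"tx":-27.0,"ty":-25.0,"tz":5.0}]' 62;
```

```text
t: 0.18
tool_pos: [0.278, 0.5345, 0.2263]
tool_rot: [-0.677, -3.067, -0.004]
contact_force: [0.8, -1.3, 0.4]
opening: 0.0754
grip_force: 0.0$[0]: bad value
```

```bash
python3 -m handwheel '[{"tx":-27,"ty":-25,"tz":5,"roll":0},{"tx":-27,"ty":-25,"tz":5,"roll":0},{"tx":-27,"ty":-25,"tz":5,"roll":0},{"tx":-27,"ty":-25,"tz":10,"roll":0},{"tx":-27,"ty":-25,"tz":10,"roll":0},{"tx":-27,"ty":-25,"tz":20,"roll":0},{"tx":-27,"ty":-25,"tz":20,"roll":0},{"tx":-27,"ty":-25,"tz":25,"roll":0},{"tx":-27,"ty":-25,"tz":25,"roll":0},{"tx":0,"ty":0,"tz":0,"roll":0},{"tx":0,"ty":0,"tz":0,"roll":0}]' 62; python3 -c "
from h import *
print(delta((.4033,.224,.048)))"
```

```text
t: 1.1
tool_pos: [0.4008, 0.2275, 0.1025]
tool_rot: [-0.689, -3.061, 0.003]
contact_force: [0.3, 0.4, 0.4]
opening: 0.0615
grip_force: 0.0
[-3.9 -2.  54.5]
```

```bash
python3 -m handwheel '[{"tx":-3,"ty":-1.5,"tz":15,"roll":0},{"tx":0,"ty":0,"tz":15,"roll":0},{"tx":0,"ty":0,"tz":12,"roll":0},{"tx":0,"ty":0,"tz":6,"roll":0},{"tx":0,"ty":0,"tz":0,"roll":0},{"tx":0,"ty":0,"tz":0,"roll":0}]' 62; python3 -c "
from h import *
print(delta((.4033,.224,.048)))"
```

```text
t: 1.6
tool_pos: [0.404, 0.2276, 0.0573]
tool_rot: [0.682, 3.066, 0.001]
contact_force: [0.2, -0.1, 0.1]
opening: 0.0622
grip_force: 0.0
[-0.9 -3.6  9.3]
```

```bash
python3 -m handwheel '[{"tx":-0.5,"ty":-2,"tz":4,"roll":0},{"tx":0,"ty":0,"tz":4,"roll":0},{"tx":0,"ty":0,"tz":0,"roll":0},{"tx":0,"ty":0,"tz":0,"roll":0}]'; python3 -c "
from h import *
print(delta((.4033,.224,.048)))
im,d=optics.get_image('side');cv2.imwrite('pics/s1.png',cv2.resize(im[200:340,240:420],(800,600),interpolation=3)[:,:,::-1])
print(delta((.4033,.224,.048)))"
```

```text
t: 1.93
tool_pos: [0.4035, 0.2247, 0.0487]
tool_rot: [-0.684, -3.066, -0.0]
contact_force: [-0.4, -0.2, 0.2]
opening: 0.0624
grip_force: 0.0
[-0.2 -0.7  0.7]
[-0.1 -0.8  0.8]
```

View pics/s1.png

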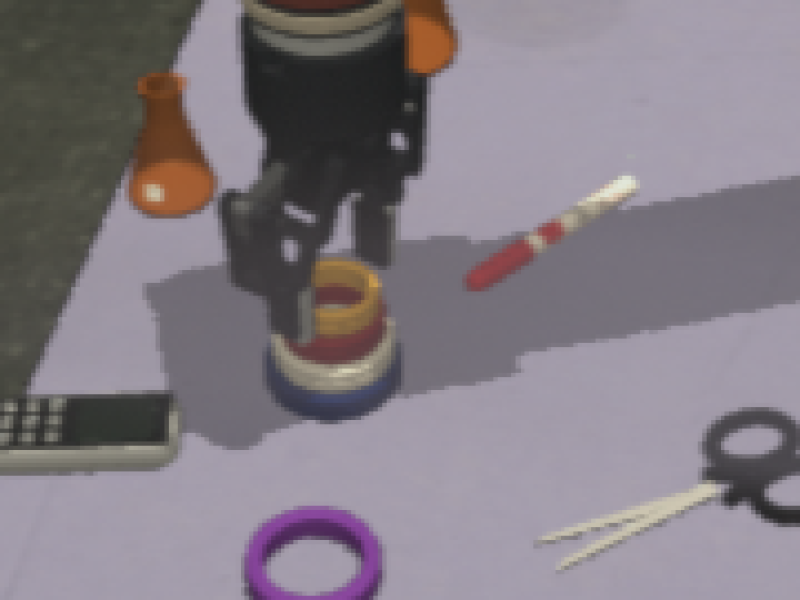

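The fingers straddle the yellow ring with tips just above the red one; the near finger is at crop (290,330).

```bash
python3 -m handwheel '[{"tx":0,"ty":-0.5,"tz":0,"roll":0},{"tx":0,"ty":0,"tz":0,"roll":0},{"tx":0,"ty":0,"tz":0,"roll":0},{"tx":0,"ty":0,"tz":0,"roll":0},{"tx":0,"ty":0,"tz":0,"roll":0},{"tx":0,"ty":0,"tz":0,"roll":0}]' 30 35; python3 -m handwheel '[{"tx":0,"ty":0,"tz":-5,"roll":0},{"tx":0,"ty":0,"tz":-10,"roll":0},{"tx":0,"ty":0,"tz":-20,"roll":0},{"tx":0,"ty":0,"tz":-30,"roll":0},{"tx":0,"ty":0,"tz":-35,"roll":0},{"tx":0,"ty":0,"tz":0,"roll":0},{"tx":0,"ty":0,"tz":0,"roll":0}]'; python3 -c "
from h import *
print(delta((.5194,-.2555,.148)))"
```

```text
t: 2.48
tool_pos: [0.4037, 0.2244, 0.0493]
tool_rot: [0.683, 3.066, 0.0]
contact_force: [-0.9, -1.2, 5.8]
opening: 0.0441
grip_force: 36.3
t: 3.07
tool_pos: [0.4049, 0.225, 0.1517]
tool_rot: [0.683, 3.062, 0.005]
contact_force: [0.5, 0.5, -1.4]
opening: 0.0442
grip_force: 36.0
[-307.7 -386.3    3.3]
```

```bash
python3 -c "
from h import *
im,d=optics.get_image('side');cv2.imwrite('pics/s2.png',cv2.resize(im[180:320,240:420],(800,600),interpolation=3)[:,:,::-1])
p,M,o=pose();print(p)"
```

```text
[0.40352498 0.22444324 0.14942334]
```

View pics/s2.png

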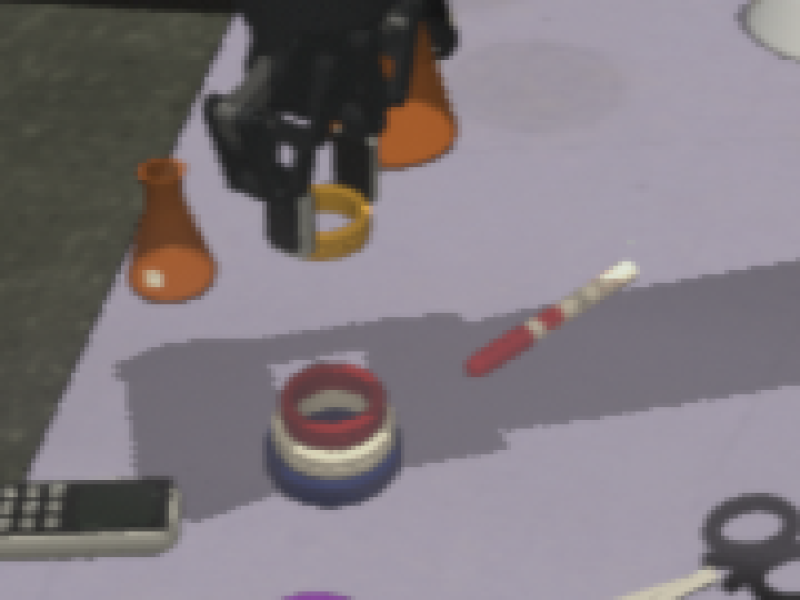

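Yellow is held level at crop (335,220), and red, white and blue remain stacked. Next I carry it to flask_25.

```bash
python3 -m handwheel '[{"tx":-12,"ty":-15,"tz":-8,"roll":0},{"tx":-25,"ty":-32,"tz":0,"roll":0},{"tx":-27,"ty":-34,"tz":0,"roll":0},{"tx":-27,"ty":-34,"tz":0,"roll":0},{"tx":-27,"ty":-34,"tz":0,"roll":0},{"tx":-27,"ty":-34,"tz":0,"roll":0},{"tx":-27,"ty":-34,"tz":0,"roll":0},{"tx":-27,"ty":-34,"tz":0,"roll":0},{"tx":-27,"ty":-34,"tz":0,"roll":0},{"tx":-27,"ty":-34,"tz":0,"roll":0},{"tx":-27,"ty":-34,"tz":0,"roll":0},{"tx":-27,"ty":-33,"tz":0,"roll":0}]'; python3 -m handwheel '[{"tx":0,"ty":0,"tz":0,"roll":0},{"tx":0,"ty":0,"tz":0,"roll":0},{"tx":0,"ty":0,"tz":0,"roll":0},{"tx":0,"ty":0,"tz":0,"roll":0}]';python3 -c "
from h import *
print(delta((.5194,-.2555,.148)))"
```

```text
t: 4.12
tool_pos: [0.512, -0.2406, 0.1539]
tool_rot: [-0.684, -3.062, -0.003]
contact_force: [-0.2, -0.2, -1.7]
opening: 0.0443
grip_force: 36.1
t: 4.45
tool_pos: [0.5125, -0.2379, 0.1551]
tool_rot: [-0.682, -3.064, -0.002]
contact_force: [0.0, -0.1, -2.2]
opening: 0.0437
grip_force: 36.2
[-13.8 -13.    7.1]
```

```bash
python3 -m handwheel '[{"tx":-7,"ty":-6.5,"tz":0,"roll":0},{"tx":-7,"ty":-6.5,"tz":0,"roll":0},{"tx":0,"ty":0,"tz":20,"roll":0},{"tx":0,"ty":0,"tz":20,"roll":0},{"tx":0,"ty":0,"tz":20,"roll":0},{"tx":0,"ty":0,"tz":10,"roll":0},{"tx":0,"ty":0,"tz":0,"roll":0},{"tx":0,"ty":0,"tz":0,"roll":0},{"tx":0,"ty":0,"tz":0,"roll":0}]';python3 -c "
from h import *
im,d=optics.get_image('side');cv2.imwrite('pics/s3.png',cv2.resize(im[110:215,270:410],(800,600),interpolation=3)[:,:,::-1])
print(delta((.5194,-.2555,.028)),proj('side',(.5194,-.2555,.068)),proj('side',(.5194,-.2555,.0)))"
```

```text
t: 5.2
tool_pos: [0.5215, -0.2576, 0.0882]
tool_rot: [0.683, 3.064, -0.001]
contact_force: [0.5, 0.7, -1.2]
opening: 0.0441
grip_force: 36.2
[ 3.1  1.1 60.5] [304.57157004 161.22733915] [305.5786501  180.10028777]
```

View pics/s3.png

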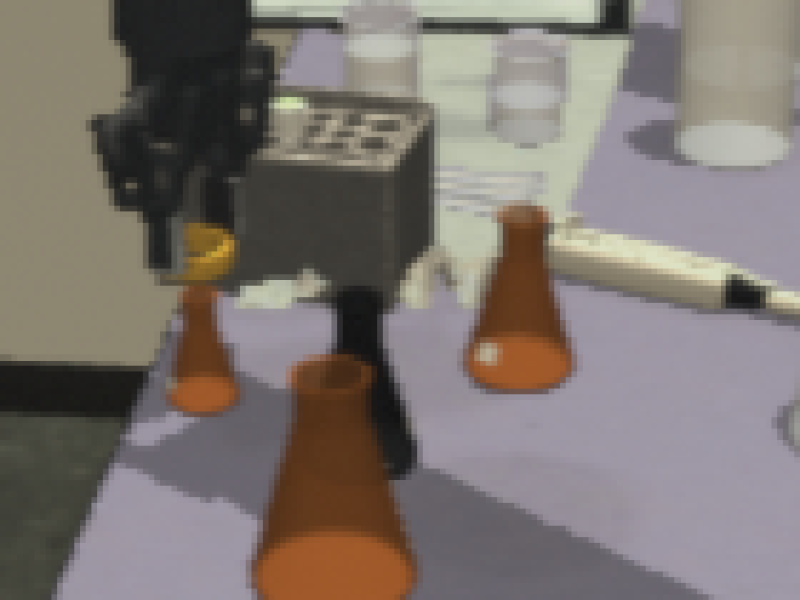

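The yellow ring hangs above the flask_25 rim, at crop (200,293), which matches the projection within 1 px.

```bash
python3 -m handwheel '[{"tx":2.5,"ty":0.5,"tz":0,"roll":0},{"tx":0,"ty":0,"tz":0,"roll":0},{"tx":0,"ty":0,"tz":0,"roll":0},{"tx":0,"ty":0,"tz":0,"roll":0}]';python3 -c "
from h import *
print(delta((.5194,-.2555,.028)))"; python3 -m handwheel '[{"tx":0,"ty":0,"tz":10,"roll":0},{"tx":0,"ty":0,"tz":10,"roll":0},{"tx":0,"ty":0,"tz":10,"roll":0},{"tx":0,"ty":0,"tz":5,"roll":0},{"tx":0,"ty":0,"tz":0,"roll":0},{"tx":0,"ty":0,"tz":0,"roll":0}]';python3 -c "
from h import *
print(delta((.5194,-.2555,.028)))"
```

```text
t: 5.58
tool_pos: [0.5186, -0.2556, 0.0872]
tool_rot: [0.684, 3.066, -0.0]
contact_force: [0.3, -0.2, -2.3]
opening: 0.0441
grip_force: 36.2
[-0.6  0.4 59.2]
t: 6.08
tool_pos: [0.5179, -0.2551, 0.0506]
tool_rot: [-0.683, -3.065, -0.001]
contact_force: [0.5, 0.1, -0.0]
opening: 0.044
grip_force: 36.2
[-1.6  0.3 22.6]
```

```bash
python3 -m handwheel '[{"tx":-1,"ty":0,"tz":5,"roll":0},{"tx":0,"ty":0,"tz":5,"roll":0},{"tx":0,"ty":0,"tz":4,"roll":0},{"tx":0,"ty":0,"tz":3,"roll":0},{"tx":0,"ty":0,"tz":2,"roll":0},{"tx":0,"ty":0,"tz":0,"roll":0},{"tx":0,"ty":0,"tz":0,"roll":0}]';python3 -m handwheel '[{"tx":0,"ty":0,"tz":1,"roll":0},{"tx":0,"ty":0,"tz":1,"roll":0},{"tx":0,"ty":0,"tz":0,"roll":0},{"tx":0,"ty":0,"tz":0,"roll":0}]';python3 -c "
from h import *
im,d=optics.get_image('side');cv2.imwrite('pics/s4.png',cv2.resize(im[110:215,270:410],(800,600),interpolation=3)[:,:,::-1])
print(delta((.5194,-.2555,.028)),ctrl.get_obs()['contact_force'])"
```

```text
t: 6.67
tool_pos: [0.5193, -0.2559, 0.0326]
tool_rot: [-0.684, -3.066, -0.0]
contact_force: [-0.4, 0.1, -0.7]
opening: 0.044
grip_force: 36.2
t: 7.0
tool_pos: [0.5194, -0.2559, 0.0307]
tool_rot: [-0.684, -3.066, -0.0]
contact_force: [-0.2, -0.1, -1.3]
opening: 0.0443
grip_force: 36.2
[0.2 0.4 2.8] [-0.10878736 -0.37594002 -1.0765335 ]
```

```bash
python3 -m handwheel '[{"tx":0,"ty":0,"tz":1,"roll":0},{"tx":0,"ty":0,"tz":1,"roll":0},{"tx":0,"ty":0,"tz":0,"roll":0},{"tx":0,"ty":0,"tz":0,"roll":0}]';python3 -m handwheel '[{"tx":0,"ty":0,"tz":1,"roll":0},{"tx":0,"ty":0,"tz":0,"roll":0},{"tx":0,"ty":0,"tz":0,"roll":0}]'
```

```text
t: 7.38
tool_pos: [0.5194, -0.256, 0.0287]
tool_rot: [0.684, 3.066, -0.0]
contact_force: [0.1, 0.1, -1.1]
opening: 0.0442
grip_force: 36.2
t: 7.63
tool_pos: [0.5194, -0.2561, 0.0278]
tool_rot: [0.684, 3.066, -0.001]
contact_force: [-1.2, -0.6, 0.2]
opening: 0.0441
grip_force: 36.2
```

```bash
python3 -m handwheel '[{"tx":0,"ty":0,"tz":0,"roll":0},{"tx":0,"ty":0,"tz":0,"roll":0},{"tx":0,"ty":0,"tz":0,"roll":0},{"tx":0,"ty":0,"tz":0,"roll":0}]' 62; python3 -m handwheel '[{"tx":0,"ty":0,"tz":-10,"roll":0},{"tx":0,"ty":0,"tz":-20,"roll":0},{"tx":0,"ty":0,"tz":-30,"roll":0},{"tx":0,"ty":0,"tz":-35,"roll":0},{"tx":0,"ty":0,"tz":-35,"roll":0},{"tx":0,"ty":0,"tz":0,"roll":0},{"tx":0,"ty":0,"tz":0,"roll":0}]' 72;python3 -c "
from h import *
im,d=optics.get_image('side');cv2.imwrite('pics/s5.png',cv2.resize(im[110:215,270:410],(800,600),interpolation=3)[:,:,::-1])
im,d=optics.get_image('top');cv2.imwrite('pics/t5.png',im[:,:,::-1])
print(delta((.4056,.2245,.12)))
for X in ((.3464,-.3122,.098),(.42,-.0824,.118)):print(proj('side',X))
"
```

```text
t: 7.97
tool_pos: [0.5194, -0.2558, 0.0277]
tool_rot: [0.684, 3.066, 0.0]
contact_force: [0.7, -0.8, -0.2]
opening: 0.0619
grip_force: 0.0
t: 8.55
tool_pos: [0.5213, -0.2571, 0.1621]
tool_rot: [0.682, 3.059, -0.004]
contact_force: [0.9, -0.2, 0.3]
opening: 0.0719
grip_force: 0.0
[306.6 386.5  37.7]
[361.36269718 147.22066454]
[327.51960147 175.36733254]
```

View pics/s5.png

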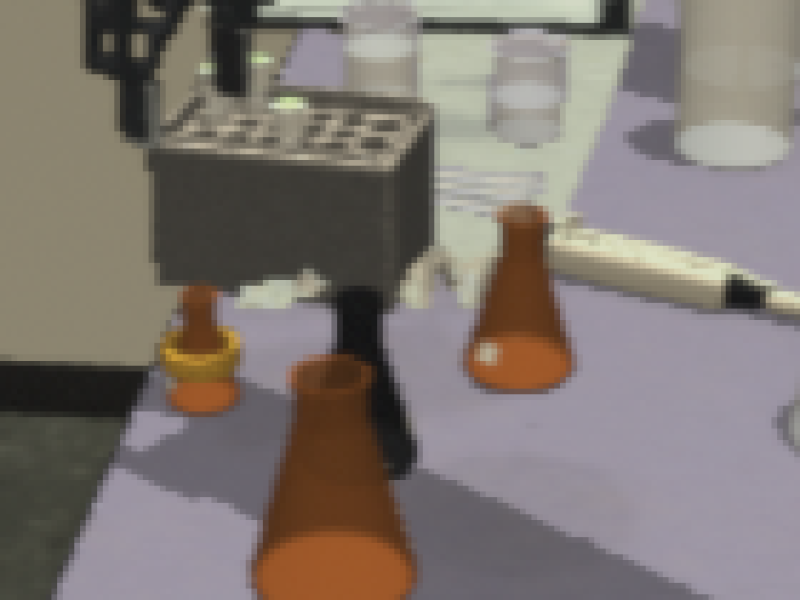

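Yellow sits level round flask_25, at crop (201,355), and the flask stands where it was. The other rims match their projections. Next I measure red and the rings below it.

```bash
python3 - <<'E'
from h import *
im=cv2.imread("pics/t5.png")[:,:,::-1].copy()
hsv=cv2.cvtColor(im,cv2.COLOR_RGB2HSV)
box=(214,188,252,222)
def el(m,name,z):
    k=np.zeros_like(m);k[box[1]:box[3],box[0]:box[2]]=1
    for c in cv2.findContours(m*k,0,1)[0]:
        if cv2.contourArea(c)>60: e=cv2.fitEllipse(c);q=cv2.minEnclosingCircle(c); print(name,np.round(e[0]+e[1],2),np.round(plane("top",e[0],z),4),"circ",np.round(q[0],1),np.round(plane("top",q[0],z)[:2],4))
red=cv2.inRange(hsv,np.array((165,90,50)),np.array((180,255,255)))|cv2.inRange(hsv,np.array((0,90,50)),np.array((10,255,255)))
el(red,"red",.045)
el(cv2.inRange(hsv,np.array((5,0,120)),np.array((60,60,255)))|red,"white",.030)
el(255-cv2.inRange(hsv,np.array((130,15,150)),np.array((165,60,255))),"all",.013)
print(hsv[204,218:250].tolist())
cv2.imwrite("pics/z5.png",cv2.resize(im[185:225,210:260],(750,600),interpolation=3)[:,:,::-1])
E
```

```text
red [232.36 203.58  15.59  15.75] [0.4048 0.2235 0.045 ] circ [232.3 203.6] [0.4047 0.2238]
white [233.12 203.84  17.24  17.63] [0.4047 0.2234 0.03  ] circ [233. 204.] [0.4042 0.2238]
all [233.68 203.96  20.76  21.36] [0.4052 0.2243 0.013 ] circ [233.7 204.1] [0.4047 0.2242]
[[143, 28, 198], [145, 29, 195], [140, 28, 197], [143, 28, 199], [134, 37, 184], [120, 37, 144], [8, 61, 180], [0, 208, 202], [0, 187, 164], [144, 42, 91], [136, 35, 137], [136, 36, 158], [143, 29, 202], [145, 28, 199], [142, 30, 197], [145, 25, 194], [143, 28, 193], [146, 27, 195], [141, 27, 196], [136, 31, 205], [164, 56, 199], [0, 211, 208], [0, 188, 179], [20, 34, 174], [29, 23, 229], [119, 105, 61], [135, 52, 128], [146, 27, 201], [146, 27, 196], [143, 32, 197], [140, 31, 197], [142, 30, 198]]
```

View pics/z5.png

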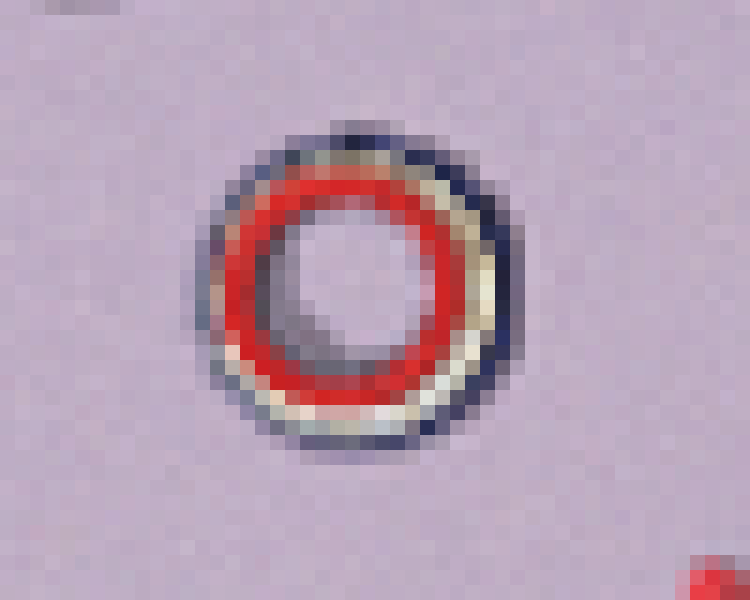

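The top crop shows red centred at about (232.4,203.6) px on white and blue, all concentric within about 1 mm.

```bash
python3 -m handwheel '[{"tx":25,"ty":31,"tz":0,"roll":0},{"tx":25,"ty":32,"tz":0,"roll":0},{"tx":25,"ty":32,"tz":0,"roll":0},{"tx":25,"ty":32,"tz":0,"roll":0},{"tx":25,"ty":32,"tz":0,"roll":0},{"tx":25,"ty":32,"tz":0,"roll":0},{"tx":25,"ty":32,"tz":0,"roll":0},{"tx":25,"ty":32,"tz":0,"roll":0},{"tx":25,"ty":32,"tz":0,"roll":0},{"tx":25,"ty":32,"tz":0,"roll":0},{"tx":25,"ty":32,"tz":10,"roll":0},{"tx":25,"ty":32,"tz":10,"roll":0}]' 68; python3 -m handwheel '[{"tx":6,"ty":3,"tz":10,"roll":0},{"tx":0,"ty":0,"tz":20,"roll":0},{"tx":0,"ty":0,"tz":0,"roll":0},{"tx":0,"ty":0,"tz":0,"roll":0},{"tx":0,"ty":0,"tz":0,"roll":0}]';python3 -c "
from h import *
print(delta((.4047,.2235,.034)))"
```

```text
t: 9.65
tool_pos: [0.409, 0.2196, 0.1363]
tool_rot: [-0.683, -3.065, 0.001]
contact_force: [1.2, 0.3, 0.5]
opening: 0.0681
grip_force: 0.0
t: 10.07
tool_pos: [0.4063, 0.2226, 0.1074]
tool_rot: [-0.685, -3.065, 0.001]
contact_force: [0.7, -0.3, 0.2]
opening: 0.0681
grip_force: 0.0
[ 1.8  0.2 73.4]
```

```bash
python3 -m handwheel '[{"tx":0.5,"ty":0,"tz":20,"roll":0},{"tx":0,"ty":0,"tz":20,"roll":0},{"tx":0,"ty":0,"tz":15,"roll":0},{"tx":0,"ty":0,"tz":10,"roll":0},{"tx":0,"ty":0,"tz":0,"roll":0},{"tx":0,"ty":0,"tz":0,"roll":0},{"tx":0,"ty":0,"tz":0,"roll":0},{"tx":0,"ty":0,"tz":0,"roll":0}]';python3 -c "
from h import *
print(delta((.4047,.2235,.034)))"
```

```text
t: 10.73
tool_pos: [0.4072, 0.2237, 0.0443]
tool_rot: [0.684, 3.064, 0.002]
contact_force: [0.4, 0.7, -0.1]
opening: 0.0679
grip_force: 0.0
[ 2.2 -1.3 10.2]
```

```bash
python3 -m handwheel '[{"tx":1,"ty":-0.5,"tz":4,"roll":0},{"tx":0,"ty":0,"tz":4,"roll":0},{"tx":0,"ty":0,"tz":0,"roll":0},{"tx":0,"ty":0,"tz":0,"roll":0},{"tx":0,"ty":0,"tz":0,"roll":0},{"tx":0,"ty":0,"tz":0,"roll":0}]';python3 -c "
from h import *
print(delta((.4047,.2235,.034)))"
```

```text
t: 11.23
tool_pos: [0.4049, 0.2235, 0.0348]
tool_rot: [0.684, 3.066, 0.0]
contact_force: [0.1, 0.7, 0.2]
opening: 0.068
grip_force: 0.0
[ 0.2 -0.   0.8]
```

```bash
python3 -m handwheel '[{"tx":0,"ty":0,"tz":0.5,"roll":0},{"tx":0,"ty":0,"tz":0,"roll":0},{"tx":0,"ty":0,"tz":0,"roll":0},{"tx":0,"ty":0,"tz":0,"roll":0},{"tx":0,"ty":0,"tz":0,"roll":0},{"tx":0,"ty":0,"tz":0,"roll":0}]' 36 40; python3 -m handwheel '[{"tx":0,"ty":0,"tz":-5,"roll":0},{"tx":0,"ty":0,"tz":-10,"roll":0},{"tx":0,"ty":0,"tz":-20,"roll":0},{"tx":0,"ty":0,"tz":-30,"roll":0},{"tx":0,"ty":0,"tz":-30,"roll":0},{"tx":0,"ty":0,"tz":0,"roll":0},{"tx":0,"ty":0,"tz":0,"roll":0},{"tx":0,"ty":0,"tz":0,"roll":0}]'; python3 -c "
from h import *
print(delta((.5229,.0855,.120)))"
```

```text
t: 11.73
tool_pos: [0.4053, 0.2235, 0.0347]
tool_rot: [0.684, 3.066, 0.0]
contact_force: [-0.6, -1.1, 4.4]
opening: 0.0505
grip_force: 42.3
t: 12.4
tool_pos: [0.4042, 0.2232, 0.1287]
tool_rot: [-0.684, -3.065, 0.001]
contact_force: [0.4, 0.6, -1.5]
opening: 0.0508
grip_force: 42.1
[-165.9  -74.2    8.6]
```

```bash
python3 -m handwheel '[{"tx":-20,"ty":-9,"tz":0,"roll":0},{"tx":-30,"ty":-13,"tz":0,"roll":0},{"tx":-33,"ty":-15,"tz":0,"roll":0},{"tx":-33,"ty":-15,"tz":0,"roll":0},{"tx":-30,"ty":-13,"tz":0,"roll":0},{"tx":-20,"ty":-9,"tz":0,"roll":0},{"tx":0,"ty":0,"tz":0,"roll":0},{"tx":0,"ty":0,"tz":0,"roll":0},{"tx":0,"ty":0,"tz":0,"roll":0},{"tx":0,"ty":0,"tz":0,"roll":0}]'; python3 -c "
from h import *
print(delta((.5229,.0855,.100)))"
```

```text
t: 13.23
tool_pos: [0.5223, 0.0867, 0.1279]
tool_rot: [-0.682, -3.064, 0.001]
contact_force: [-0.1, 0.8, -1.3]
opening: 0.0507
grip_force: 42.1
[-1.1 -0.8 27.9]
```

```bash
python3 -m handwheel '[{"tx":-0.5,"ty":-0.5,"tz":15,"roll":0},{"tx":0,"ty":0,"tz":13,"roll":0},{"tx":0,"ty":0,"tz":0,"roll":0},{"tx":0,"ty":0,"tz":0,"roll":0},{"tx":0,"ty":0,"tz":0,"roll":0},{"tx":0,"ty":0,"tz":0,"roll":0}]'; python3 -c "
from h import *
im,d=optics.get_image('side');cv2.imwrite('pics/s6.png',cv2.resize(im[180:285,220:360],(800,600),interpolation=3)[:,:,::-1])
print(delta((.5229,.0855,.035)))"
```

```text
t: 13.73
tool_pos: [0.5243, 0.0855, 0.102]
tool_rot: [0.683, 3.065, 0.0]
contact_force: [-0.4, 0.0, -2.3]
opening: 0.0504
grip_force: 42.1
[ 1.5 -0.6 67.1]
```

View pics/s6.png

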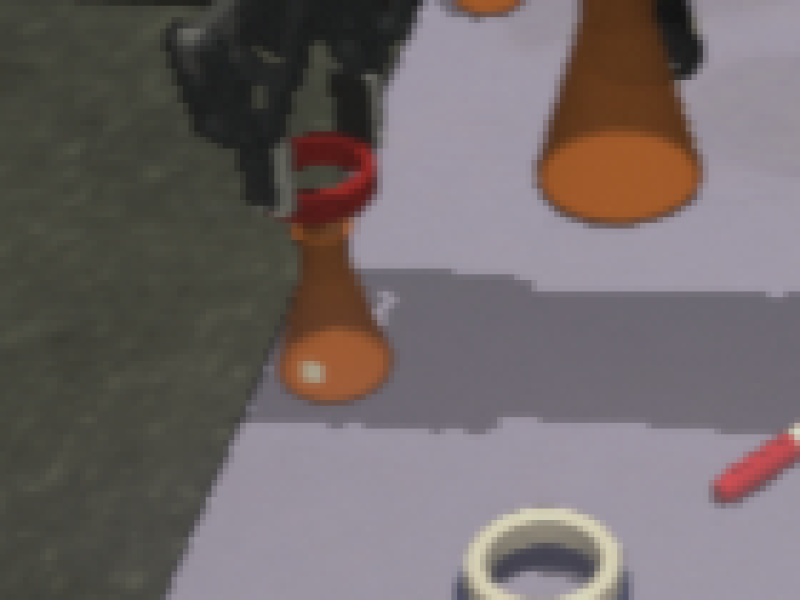

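Red is level above the flask_50 rim and aligned with it at crop x≈322.

```bash
python3 -m handwheel '[{"tx":0.7,"ty":-0.3,"tz":8,"roll":0},{"tx":0,"ty":0,"tz":10,"roll":0},{"tx":0,"ty":0,"tz":10,"roll":0},{"tx":0,"ty":0,"tz":10,"roll":0},{"tx":0,"ty":0,"tz":8,"roll":0},{"tx":0,"ty":0,"tz":6,"roll":0},{"tx":0,"ty":0,"tz":4,"roll":0},{"tx":0,"ty":0,"tz":0,"roll":0},{"tx":0,"ty":0,"tz":0,"roll":0},{"tx":0,"ty":0,"tz":0,"roll":0},{"tx":0,"ty":0,"tz":0,"roll":0}]'; python3 -c "
from h import *
print(delta((.5229,.0855,.035)))"
```

```text
t: 14.7
tool_pos: [0.5238, 0.0853, 0.046]
tool_rot: [0.683, 3.065, 0.001]
contact_force: [-0.8, 0.6, -1.3]
opening: 0.0504
grip_force: 42.1
[ 0.9 -0.2 11. ]
```

```bash
python3 -m handwheel '[{"tx":0.7,"ty":0,"tz":3,"roll":0},{"tx":0,"ty":0,"tz":3,"roll":0},{"tx":0,"ty":0,"tz":2,"roll":0},{"tx":0,"ty":0,"tz":0,"roll":0},{"tx":0,"ty":0,"tz":0,"roll":0},{"tx":0,"ty":0,"tz":0,"roll":0},{"tx":0,"ty":0,"tz":0,"roll":0}]';python3 -m handwheel '[{"tx":0,"ty":0,"tz":1,"roll":0},{"tx":0,"ty":0,"tz":0,"roll":0},{"tx":0,"ty":0,"tz":0,"roll":0},{"tx":0,"ty":0,"tz":0,"roll":0}]'
```

```text
t: 15.28
tool_pos: [0.5228, 0.0856, 0.0374]
tool_rot: [0.684, 3.066, 0.0]
contact_force: [1.8, -1.2, 0.9]
opening: 0.0507
grip_force: 42.2
t: 15.62
tool_pos: [0.5228, 0.0855, 0.0365]
tool_rot: [0.684, 3.066, 0.0]
contact_force: [1.1, -1.6, -0.3]
opening: 0.0506
grip_force: 42.3
```

```bash
python3 -m handwheel '[{"tx":-0.7,"ty":-0.5,"tz":0,"roll":0},{"tx":0,"ty":0,"tz":0.5,"roll":0},{"tx":0,"ty":0,"tz":0,"roll":0},{"tx":0,"ty":0,"tz":0,"roll":0}]';python3 -m handwheel '[{"tx":0,"ty":0,"tz":0.7,"roll":0},{"tx":0,"ty":0,"tz":0,"roll":0},{"tx":0,"ty":0,"tz":0,"roll":0},{"tx":0,"ty":0,"tz":0,"roll":0}]'
```

```text
t: 15.95
tool_pos: [0.523, 0.085, 0.0357]
tool_rot: [-0.684, -3.066, -0.001]
contact_force: [1.9, 0.5, -0.5]
opening: 0.0509
grip_force: 42.3
t: 16.28
tool_pos: [0.5231, 0.085, 0.0351]
tool_rot: [0.684, 3.066, 0.001]
contact_force: [2.0, 1.3, 0.7]
opening: 0.0505
grip_force: 42.3
```

Seated; release and retreat.

```bash
python3 -m handwheel '[{"tx":0,"ty":0,"tz":0,"roll":0},{"tx":0,"ty":0,"tz":0,"roll":0},{"tx":0,"ty":0,"tz":0,"roll":0},{"tx":0,"ty":0,"tz":0,"roll":0}]' 66; python3 -m handwheel '[{"tx":0,"ty":0,"tz":-10,"roll":0},{"tx":0,"ty":0,"tz":-20,"roll":0},{"tx":0,"ty":0,"tz":-30,"roll":0},{"tx":0,"ty":0,"tz":-30,"roll":0},{"tx":20,"ty":9,"tz":0,"roll":0},{"tx":35,"ty":15,"tz":0,"roll":0},{"tx":35,"ty":15,"tz":0,"roll":0},{"tx":35,"ty":15,"tz":0,"roll":0},{"tx":30,"ty":14,"tz":0,"roll":0},{"tx":0,"ty":0,"tz":0,"roll":0},{"tx":0,"ty":0,"tz":0,"roll":0},{"tx":0,"ty":0,"tz":0,"roll":0}]' 75;python3 -c "
from h import *
im,d=optics.get_image('side');cv2.imwrite('pics/s7.png',cv2.resize(im[180:285,220:360],(800,600),interpolation=3)[:,:,::-1])
print(delta((.4045,.2235,.019)))"
```

```text
t: 16.62
tool_pos: [0.5224, 0.0847, 0.0347]
tool_rot: [-0.684, -3.065, 0.001]
contact_force: [0.4, 0.5, -0.2]
opening: 0.0657
grip_force: 0.0
t: 17.62
tool_pos: [0.4119, 0.2122, 0.1257]
tool_rot: [0.683, 3.065, 0.0]
contact_force: [-1.0, -0.4, 0.7]
opening: 0.0749
grip_force: 0.0
[ 12.    7.3 106.6]
```

View pics/s7.png

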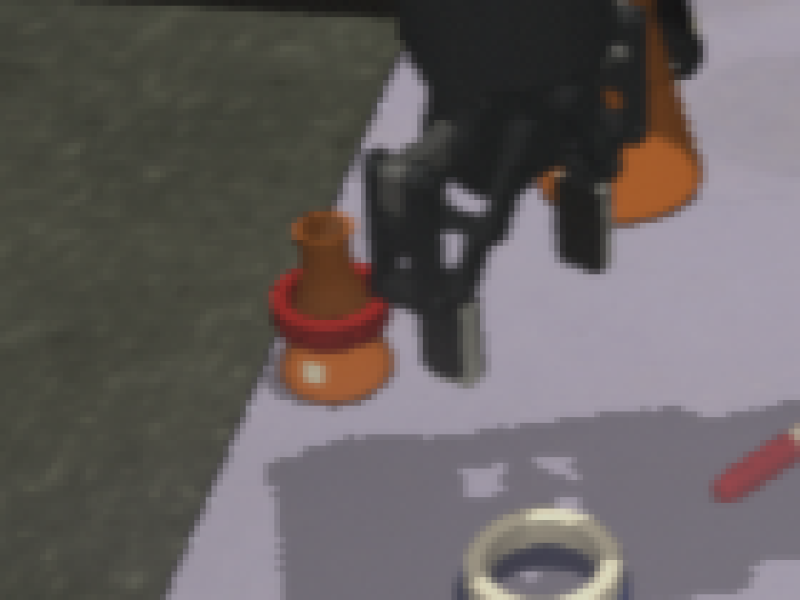

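Red sits level round flask_50, at crop (330,310). The white and blue rings are unmoved. Next is white.

```bash
python3 -m handwheel '[{"tx":11,"ty":7,"tz":10,"roll":0},{"tx":0,"ty":0,"tz":20,"roll":0},{"tx":0,"ty":0,"tz":20,"roll":0},{"tx":0,"ty":0,"tz":20,"roll":0},{"tx":0,"ty":0,"tz":15,"roll":0},{"tx":0,"ty":0,"tz":5,"roll":0},{"tx":0,"ty":0,"tz":0,"roll":0},{"tx":0,"ty":0,"tz":0,"roll":0},{"tx":0,"ty":0,"tz":0,"roll":0},{"tx":0,"ty":0,"tz":0,"roll":0}]'; python3 -c "
from h import *
print(delta((.4045,.2235,.019)))"
```

```text
t: 18.5
tool_pos: [0.4058, 0.2234, 0.0365]
tool_rot: [0.684, 3.064, 0.002]
contact_force: [-0.8, -0.0, -0.3]
opening: 0.075
grip_force: 0.0
[ 1.2 -0.5 17.5]
```

```bash
python3 -m handwheel '[{"tx":0.5,"ty":0,"tz":6,"roll":0},{"tx":0,"ty":0,"tz":6,"roll":0},{"tx":0,"ty":0,"tz":4,"roll":0},{"tx":0,"ty":0,"tz":0,"roll":0},{"tx":0,"ty":0,"tz":0,"roll":0},{"tx":0,"ty":0,"tz":0,"roll":0},{"tx":0,"ty":0,"tz":0,"roll":0}]'; python3 -c "
from h import *
print(delta((.4045,.2235,.019)))"
```

```text
t: 19.08
tool_pos: [0.4043, 0.2235, 0.0192]
tool_rot: [0.684, 3.066, 0.0]
contact_force: [-0.4, -0.0, -0.2]
opening: 0.0751
grip_force: 0.0
[-0.2  0.1  0.2]
```

```bash
python3 -m handwheel '[{"tx":0,"ty":0,"tz":0,"roll":0},{"tx":0,"ty":0,"tz":0,"roll":0},{"tx":0,"ty":0,"tz":0,"roll":0},{"tx":0,"ty":0,"tz":0,"roll":0},{"tx":0,"ty":0,"tz":0,"roll":0},{"tx":0,"ty":0,"tz":0,"roll":0}]' 42 45; python3 -m handwheel '[{"tx":0,"ty":0,"tz":-5,"roll":0},{"tx":0,"ty":0,"tz":-15,"roll":0},{"tx":0,"ty":0,"tz":-30,"roll":0},{"tx":0,"ty":0,"tz":-35,"roll":0},{"tx":0,"ty":0,"tz":-35,"roll":0},{"tx":0,"ty":0,"tz":-25,"roll":0},{"tx":0,"ty":0,"tz":0,"roll":0},{"tx":0,"ty":0,"tz":0,"roll":0},{"tx":0,"ty":0,"tz":0,"roll":0}]'; python3 -c "
from h import *
print(delta((.3464,-.3122,.160)))"
```

```text
t: 19.58
tool_pos: [0.4046, 0.2237, 0.02]
tool_rot: [0.684, 3.066, 0.001]
contact_force: [-1.4, -0.4, 5.5]
opening: 0.0583
grip_force: 48.4
t: 20.33
tool_pos: [0.4031, 0.223, 0.1624]
tool_rot: [-0.683, -3.064, 0.002]
contact_force: [-0.7, -0.1, -2.6]
opening: 0.0582
grip_force: 49.1
[-176.1 -508.6    3. ]
```

```bash
python3 -m handwheel '[{"tx":-6,"ty":-18,"tz":0,"roll":0},{"tx":-11,"ty":-32,"tz":0,"roll":0},{"tx":-13,"ty":-38,"tz":0,"roll":0},{"tx":-13,"ty":-38,"tz":0,"roll":0},{"tx":-13,"ty":-38,"tz":0,"roll":0},{"tx":-13,"ty":-38,"tz":0,"roll":0},{"tx":-13,"ty":-38,"tz":0,"roll":0},{"tx":-13,"ty":-38,"tz":0,"roll":0},{"tx":-13,"ty":-38,"tz":0,"roll":0},{"tx":-13,"ty":-38,"tz":0,"roll":0},{"tx":-13,"ty":-38,"tz":0,"roll":0},{"tx":-13,"ty":-38,"tz":0,"roll":0}]';python3 -m handwheel '[{"tx":-12,"ty":-35,"tz":0,"roll":0},{"tx":-12,"ty":-34,"tz":0,"roll":0},{"tx":-6,"ty":-12,"tz":0,"roll":0},{"tx":0,"ty":0,"tz":0,"roll":0},{"tx":0,"ty":0,"tz":0,"roll":0},{"tx":0,"ty":0,"tz":0,"roll":0},{"tx":0,"ty":0,"tz":0,"roll":0}]'; python3 -c "
from h import *
print(delta((.3464,-.3122,.120)))"
```

```text
t: 21.33
tool_pos: [0.3525, -0.2292, 0.1611]
tool_rot: [-0.684, -3.062, -0.004]
contact_force: [1.1, 0.7, -1.8]
opening: 0.0581
grip_force: 49.1
t: 21.92
tool_pos: [0.347, -0.3127, 0.1628]
tool_rot: [-0.681, -3.065, -0.003]
contact_force: [1.1, 0.1, -1.6]
opening: 0.058
grip_force: 49.2
[ 0.7  0.2 42.8]
```

```bash
python3 -m handwheel '[{"tx":0,"ty":0,"tz":15,"roll":0},{"tx":0,"ty":0,"tz":15,"roll":0},{"tx":0,"ty":0,"tz":10,"roll":0},{"tx":0,"ty":0,"tz":0,"roll":0},{"tx":0,"ty":0,"tz":0,"roll":0},{"tx":0,"ty":0,"tz":0,"roll":0},{"tx":0,"ty":0,"tz":0,"roll":0}]'; python3 -c "
from h import *
im,d=optics.get_image('side');cv2.imwrite('pics/s8.png',cv2.resize(im[100:205,290:430],(800,600),interpolation=3)[:,:,::-1])
print(delta((.3464,-.3122,.046)))"
```

```text
t: 22.5
tool_pos: [0.3478, -0.3147, 0.1252]
tool_rot: [0.683, 3.065, -0.002]
contact_force: [-0.5, -0.3, -2.0]
opening: 0.0581
grip_force: 49.2
[ 2.4  1.9 79.2]
```

View pics/s8.png

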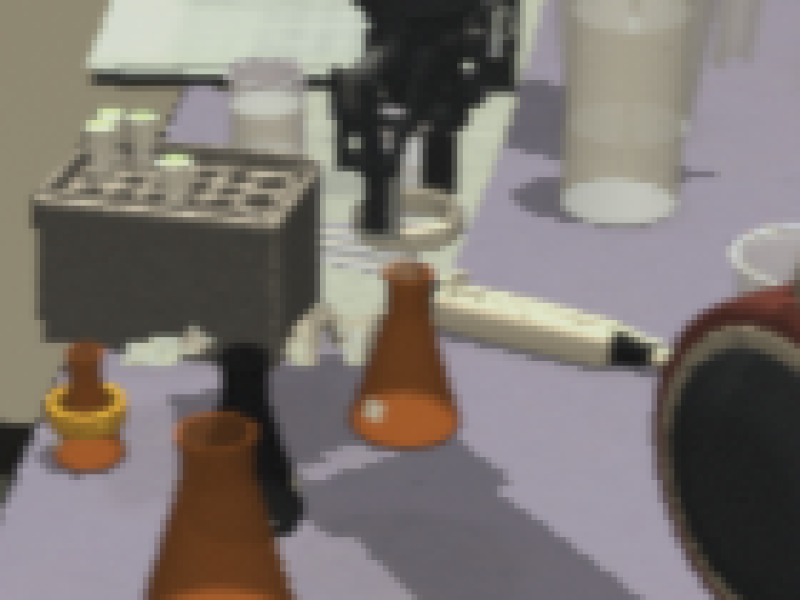

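White is held level above flask_100, with the ring at crop (412,222) and the rim at (408,270).

```bash
python3 -m handwheel '[{"tx":1,"ty":1,"tz":8,"roll":0},{"tx":0,"ty":0,"tz":0,"roll":0},{"tx":0,"ty":0,"tz":0,"roll":0},{"tx":0,"ty":0,"tz":0,"roll":0}]'; python3 -c "
from h import *
print(delta((.3464,-.3122,.046)))"; python3 -m handwheel '[{"tx":0,"ty":0,"tz":10,"roll":0},{"tx":0,"ty":0,"tz":10,"roll":0},{"tx":0,"ty":0,"tz":10,"roll":0},{"tx":0,"ty":0,"tz":10,"roll":0},{"tx":0,"ty":0,"tz":8,"roll":0},{"tx":0,"ty":0,"tz":6,"roll":0},{"tx":0,"ty":0,"tz":0,"roll":0},{"tx":0,"ty":0,"tz":0,"roll":0},{"tx":0,"ty":0,"tz":0,"roll":0},{"tx":0,"ty":0,"tz":0,"roll":0}]'; python3 -c "
from h import *
print(delta((.3464,-.3122,.046)))"
```

```text
t: 22.88
tool_pos: [0.3466, -0.3129, 0.1158]
tool_rot: [-0.684, -3.066, -0.0]
contact_force: [1.0, 0.2, -1.3]
opening: 0.0578
grip_force: 49.2
[ 0.5  0.5 69.8]
t: 23.72
tool_pos: [0.3472, -0.3135, 0.0628]
tool_rot: [0.683, 3.065, -0.001]
contact_force: [0.0, -1.2, -1.9]
opening: 0.058
grip_force: 49.2
[ 1.3  0.9 16.8]
```

```bash
python3 -m handwheel '[{"tx":0.8,"ty":0.7,"tz":4,"roll":0},{"tx":0,"ty":0,"tz":4,"roll":0},{"tx":0,"ty":0,"tz":3,"roll":0},{"tx":0,"ty":0,"tz":2,"roll":0},{"tx":0,"ty":0,"tz":0,"roll":0},{"tx":0,"ty":0,"tz":0,"roll":0},{"tx":0,"ty":0,"tz":0,"roll":0},{"tx":0,"ty":0,"tz":0,"roll":0}]';python3 -m handwheel '[{"tx":0,"ty":0,"tz":1,"roll":0},{"tx":0,"ty":0,"tz":0,"roll":0},{"tx":0,"ty":0,"tz":0,"roll":0},{"tx":0,"ty":0,"tz":0,"roll":0}]'
```

```text
t: 24.38
tool_pos: [0.3463, -0.312, 0.0491]
tool_rot: [-0.684, -3.066, -0.0]
contact_force: [1.2, -0.3, -1.8]
opening: 0.0583
grip_force: 49.3
t: 24.72
tool_pos: [0.3464, -0.3122, 0.0482]
tool_rot: [0.684, 3.066, -0.001]
contact_force: [1.1, -2.2, -0.9]
opening: 0.0583
grip_force: 49.3
```

```bash
python3 -m handwheel '[{"tx":-0.4,"ty":-0.4,"tz":0,"roll":0},{"tx":0,"ty":0,"tz":0.7,"roll":0},{"tx":0,"ty":0,"tz":0,"roll":0},{"tx":0,"ty":0,"tz":0,"roll":0}]';python3 -m handwheel '[{"tx":0,"ty":0,"tz":0.7,"roll":0},{"tx":0,"ty":0,"tz":0,"roll":0},{"tx":0,"ty":0,"tz":0,"roll":0},{"tx":0,"ty":0,"tz":0,"roll":0}]'
```

```text
t: 25.05
tool_pos: [0.3465, -0.3126, 0.0473]
tool_rot: [0.684, 3.066, 0.0]
contact_force: [-0.5, -1.7, -1.0]
opening: 0.0579
grip_force: 49.3
t: 25.38
tool_pos: [0.3466, -0.3127, 0.0468]
tool_rot: [0.684, 3.066, -0.0]
contact_force: [0.6, -2.0, -0.1]
opening: 0.0583
grip_force: 49.4
```

```bash
python3 -m handwheel '[{"tx":0,"ty":0,"tz":0,"roll":0},{"tx":0,"ty":0,"tz":0,"roll":0},{"tx":0,"ty":0,"tz":0,"roll":0},{"tx":0,"ty":0,"tz":0,"roll":0}]' 72; python3 -m handwheel '[{"tx":0,"ty":0,"tz":-10,"roll":0},{"tx":0,"ty":0,"tz":-20,"roll":0},{"tx":0,"ty":0,"tz":-30,"roll":0},{"tx":0,"ty":0,"tz":-35,"roll":0},{"tx":0,"ty":0,"tz":-20,"roll":0},{"tx":11,"ty":32,"tz":0,"roll":0},{"tx":13,"ty":38,"tz":0,"roll":0},{"tx":13,"ty":38,"tz":0,"roll":0},{"tx":13,"ty":38,"tz":0,"roll":0},{"tx":13,"ty":38,"tz":0,"roll":0},{"tx":13,"ty":38,"tz":0,"roll":0},{"tx":13,"ty":38,"tz":0,"roll":0}]' 84;python3 -c "
from h import *
im,d=optics.get_image('side');cv2.imwrite('pics/s9.png',cv2.resize(im[100:205,290:430],(800,600),interpolation=3)[:,:,::-1])
im,d=optics.get_image('top');cv2.imwrite('pics/t9.png',im[:,:,::-1])
hsv=cv2.cvtColor(im,cv2.COLOR_RGB2HSV);m=255-cv2.inRange(hsv,np.array((130,15,150)),np.array((165,60,255)))
k=np.zeros_like(m);k[188:222,214:252]=1
for c in cv2.findContours(m*k,0,1)[0]:
  if cv2.contourArea(c)>60: e=cv2.fitEllipse(c);print(np.round(e[0]+e[1],2),plane('top',e[0],.013))
print(delta((.405,.2243,.1)))"
```

```text
t: 25.72
tool_pos: [0.3464, -0.3124, 0.0466]
tool_rot: [-0.684, -3.066, -0.0]
contact_force: [0.1, 0.8, 0.6]
opening: 0.0716
grip_force: 0.0
t: 26.72
tool_pos: [0.3762, -0.0377, 0.1627]
tool_rot: [0.685, 3.064, -0.0]
contact_force: [0.4, -0.7, -0.2]
opening: 0.084
grip_force: 0.0
[233.66 203.84  20.95  21.62] [0.40554966 0.22431955 0.013     ]
[ 81.7 247.   62.8]
```

View pics/s9.png

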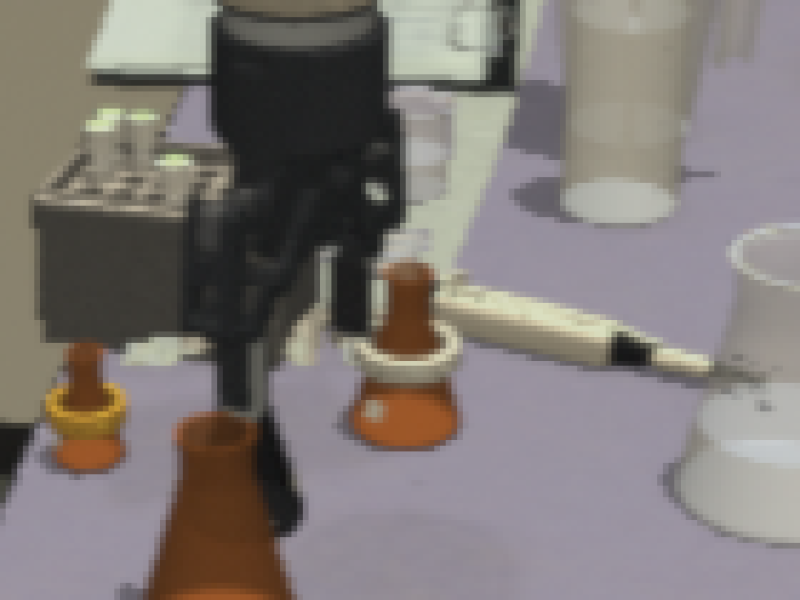

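White sits level round flask_100, at crop (407,360). Blue measures (0.4055, 0.2243), as before. Going for blue.

```bash
python3 -m handwheel '[{"tx":13,"ty":38,"tz":0,"roll":0},{"tx":13,"ty":38,"tz":0,"roll":0},{"tx":13,"ty":38,"tz":0,"roll":0},{"tx":13,"ty":38,"tz":0,"roll":0},{"tx":11,"ty":35,"tz":10,"roll":0},{"tx":10,"ty":30,"tz":20,"roll":0},{"tx":4,"ty":20,"tz":20,"roll":0},{"tx":0,"ty":0,"tz":20,"roll":0},{"tx":0,"ty":0,"tz":0,"roll":0},{"tx":0,"ty":0,"tz":0,"roll":0},{"tx":0,"ty":0,"tz":0,"roll":0},{"tx":0,"ty":0,"tz":0,"roll":0}]' 84;python3 -c "
from h import *
print(delta((.4053,.2243,.006)))"
```

```text
t: 27.82
tool_pos: [0.4087, 0.2074, 0.0936]
tool_rot: [0.685, 3.063, 0.002]
contact_force: [0.2, 0.3, -0.6]
opening: 0.0842
grip_force: 0.0
[10.5 13.6 87.6]
```

```bash
python3 -m handwheel '[{"tx":10,"ty":13.5,"tz":10,"roll":0},{"tx":0,"ty":0,"tz":20,"roll":0},{"tx":0,"ty":0,"tz":20,"roll":0},{"tx":0,"ty":0,"tz":10,"roll":0},{"tx":0,"ty":0,"tz":0,"roll":0},{"tx":0,"ty":0,"tz":0,"roll":0},{"tx":0,"ty":0,"tz":0,"roll":0},{"tx":0,"ty":0,"tz":0,"roll":0}]';python3 -c "
from h import *
print(delta((.4053,.2243,.006)))"
```

```text
t: 28.48
tool_pos: [0.4053, 0.2246, 0.0333]
tool_rot: [0.684, 3.064, 0.002]
contact_force: [0.2, 0.0, -0.7]
opening: 0.0839
grip_force: 0.0
[-0.  -0.4 27.3]
```

```bash
python3 -m handwheel '[{"tx":0,"ty":-0.3,"tz":8,"roll":0},{"tx":0,"ty":0,"tz":8,"roll":0},{"tx":0,"ty":0,"tz":6,"roll":0},{"tx":0,"ty":0,"tz":3,"roll":0},{"tx":0,"ty":0,"tz":0,"roll":0},{"tx":0,"ty":0,"tz":0,"roll":0},{"tx":0,"ty":0,"tz":0,"roll":0}]';python3 -c "
from h import *
print(delta((.4053,.2243,.006)))"
```

```text
t: 29.07
tool_pos: [0.404, 0.2241, 0.0067]
tool_rot: [0.684, 3.066, 0.0]
contact_force: [-0.8, -0.7, -0.1]
opening: 0.0838
grip_force: 0.0
[-1.1  0.7  0.7]
```

```bash
python3 -m handwheel '[{"tx":-0.8,"ty":0.5,"tz":0,"roll":0},{"tx":0,"ty":0,"tz":0,"roll":0},{"tx":0,"ty":0,"tz":0,"roll":0},{"tx":0,"ty":0,"tz":0,"roll":0},{"tx":0,"ty":0,"tz":0,"roll":0}]';python3 -m handwheel '[{"tx":0,"ty":0,"tz":0,"roll":0},{"tx":0,"ty":0,"tz":0,"roll":0},{"tx":0,"ty":0,"tz":0,"roll":0},{"tx":0,"ty":0,"tz":0,"roll":0},{"tx":0,"ty":0,"tz":0,"roll":0},{"tx":0,"ty":0,"tz":0,"roll":0}]' 50 50; python3 -m handwheel '[{"tx":0,"ty":0,"tz":-5,"roll":0},{"tx":0,"ty":0,"tz":-15,"roll":0},{"tx":0,"ty":0,"tz":-30,"roll":0},{"tx":0,"ty":0,"tz":-35,"roll":0},{"tx":0,"ty":0,"tz":-35,"roll":0},{"tx":0,"ty":0,"tz":-30,"roll":0},{"tx":0,"ty":0,"tz":0,"roll":0},{"tx":0,"ty":0,"tz":0,"roll":0},{"tx":0,"ty":0,"tz":0,"roll":0}]'; python3 -c "
from h import *
print(delta((.42,-.0824,.160)))"
```

```text
t: 29.48
tool_pos: [0.405, 0.2242, 0.0068]
tool_rot: [0.684, 3.066, 0.0]
contact_force: [-0.9, -0.3, -0.4]
opening: 0.0838
grip_force: 0.0
t: 29.98
tool_pos: [0.4051, 0.2244, 0.0078]
tool_rot: [-0.684, -3.066, 0.0]
contact_force: [-3.9, -0.1, 8.1]
opening: 0.0639
grip_force: 52.7
t: 30.73
tool_pos: [0.404, 0.2239, 0.1554]
tool_rot: [-0.683, -3.065, 0.002]
contact_force: [0.2, -1.1, -1.8]
opening: 0.0634
grip_force: 55.3
[-144.6 -270.5   -4.5]
```

```bash
python3 -m handwheel '[{"tx":0,"ty":0,"tz":0,"roll":0},{"tx":0,"ty":0,"tz":0,"roll":0}]'; python3 -c "
from h import *
im,d=optics.get_image('side');cv2.imwrite('pics/s10.png',cv2.resize(im[190:310,250:410],(800,600),interpolation=3)[:,:,::-1])"
```

```text
t: 30.9
tool_pos: [0.4035, 0.2237, 0.1542]
tool_rot: [-0.683, -3.063, 0.004]
contact_force: [-0.5, 0.3, -1.8]
opening: 0.0635
grip_force: 55.4
```

View pics/s10.png

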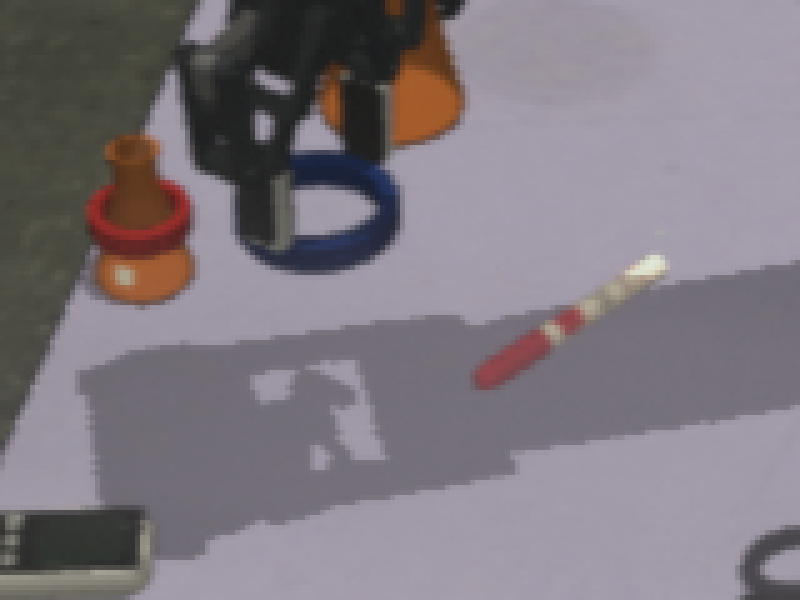

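```bash
python3 -c "
from h import *
im=optics.get_image('side')[0]
p,M,o=pose();print(p.round(4))
hsv=cv2.cvtColor(im,cv2.COLOR_RGB2HSV);m=cv2.inRange(hsv,np.array((108,110,40)),np.array((125,255,255)))
k=np.zeros_like(m);k[212:250,290:335]=1;m*=k
ys,xs=np.nonzero(m);print('blue bbox',xs.min(),xs.max(),ys.min(),ys.max())
for off in (-.006,-.004,-.002):
  c=p+[0,0,off]
  a=np.linspace(0,6.28,180);pts=np.array([proj('side',c+[.0345*np.cos(t),.0345*np.sin(t),h]) for t in a for h in (0,.015)])
  print(off,'pred bbox',pts.min(0),pts.max(0))
  h0=pts[:,0].argmax()
"
```

```text
[0.404  0.2238 0.1549]
blue bbox 308 328 221 239
-0.006 pred bbox [296.05748438 218.36157722] [329.95167786 244.23154623]
-0.004 pred bbox [296.00048703 217.57955872] [329.93533366 243.43445875]
-0.002 pred bbox [295.94335324 216.79573244] [329.91895075 242.63541868]
```

Blue is held level and centred: its outline at px x 297–330, y 220–245 matches the prediction. Moving to flask_250.

```bash
python3 -m handwheel '[{"tx":-8,"ty":-15,"tz":-4,"roll":0},{"tx":-16,"ty":-30,"tz":0,"roll":0},{"tx":-19,"ty":-36,"tz":0,"roll":0},{"tx":-19,"ty":-36,"tz":0,"roll":0},{"tx":-19,"ty":-36,"tz":0,"roll":0},{"tx":-19,"ty":-36,"tz":0,"roll":0},{"tx":-19,"ty":-36,"tz":0,"roll":0},{"tx":-16,"ty":-28,"tz":0,"roll":0},{"tx":-10,"ty":-17,"tz":0,"roll":0},{"tx":0,"ty":0,"tz":0,"roll":0},{"tx":0,"ty":0,"tz":0,"roll":0},{"tx":0,"ty":0,"tz":0,"roll":0}]'; python3 -c "
from h import *
print(delta((.42,-.0824,.140)))"
```

```text
t: 32.0
tool_pos: [0.4211, -0.0813, 0.16]
tool_rot: [-0.683, -3.065, -0.001]
contact_force: [0.1, 1.0, -2.0]
opening: 0.063
grip_force: 55.5
[ 0.5 -1.5 20. ]
```

```bash
python3 -m handwheel '[{"tx":0,"ty":-0.7,"tz":10,"roll":0},{"tx":0,"ty":0,"tz":10,"roll":0},{"tx":0,"ty":0,"tz":0,"roll":0},{"tx":0,"ty":0,"tz":0,"roll":0},{"tx":0,"ty":0,"tz":0,"roll":0},{"tx":0,"ty":0,"tz":0,"roll":0}]'; python3 -c "
from h import *
im,d=optics.get_image('side');cv2.imwrite('pics/s11.png',cv2.resize(im[130:250,250:410],(800,600),interpolation=3)[:,:,::-1])
print(delta((.42,-.0824,.074)))"
```

```text
t: 32.5
tool_pos: [0.4213, -0.0823, 0.1409]
tool_rot: [0.683, 3.066, -0.0]
contact_force: [0.5, -0.4, -2.4]
opening: 0.0633
grip_force: 55.5
[ 1.3 -0.6 67.1]
```

View pics/s11.png

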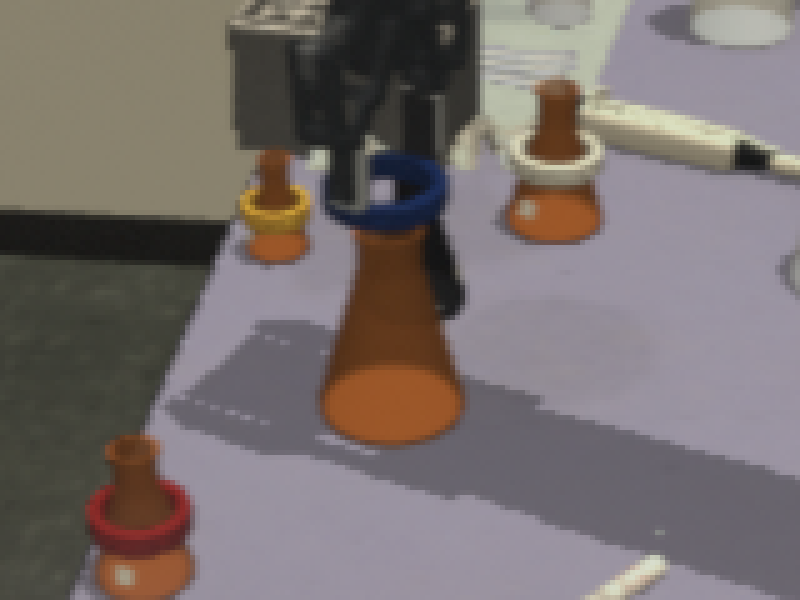

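Blue is above the flask_250 rim, with the ring centre at crop x≈386 and the neck at about 388.

```bash
python3 -m handwheel '[{"tx":0.6,"ty":-0.3,"tz":5,"roll":0},{"tx":0,"ty":0,"tz":5,"roll":0},{"tx":0,"ty":0,"tz":5,"roll":0},{"tx":0,"ty":0,"tz":5,"roll":0},{"tx":0,"ty":0,"tz":0,"roll":0},{"tx":0,"ty":0,"tz":0,"roll":0},{"tx":0,"ty":0,"tz":0,"roll":0},{"tx":0,"ty":0,"tz":0,"roll":0}]'; python3 -c "
from h import *
print(delta((.42,-.0824,.074)))"
```

```text
t: 33.22
tool_pos: [0.4207, -0.0826, 0.1209]
tool_rot: [0.684, 3.066, -0.0]
contact_force: [-0.6, -0.0, -1.6]
opening: 0.0631
grip_force: 55.5
[ 0.7 -0.1 46.9]
```

```bash
python3 -m handwheel '[{"tx":0.4,"ty":0,"tz":7,"roll":0},{"tx":0,"ty":0,"tz":7,"roll":0},{"tx":0,"ty":0,"tz":7,"roll":0},{"tx":0,"ty":0,"tz":6,"roll":0},{"tx":0,"ty":0,"tz":5,"roll":0},{"tx":0,"ty":0,"tz":4,"roll":0},{"tx":0,"ty":0,"tz":3,"roll":0},{"tx":0,"ty":0,"tz":0,"roll":0},{"tx":0,"ty":0,"tz":0,"roll":0},{"tx":0,"ty":0,"tz":0,"roll":0},{"tx":0,"ty":0,"tz":0,"roll":0}]'; python3 -c "
from h import *
print(delta((.42,-.0824,.074)))"
```

```text
t: 34.13
tool_pos: [0.4204, -0.0824, 0.0821]
tool_rot: [0.684, 3.065, -0.0]
contact_force: [-0.2, 0.3, -1.8]
opening: 0.0634
grip_force: 55.5
[ 0.4 -0.1  8.1]
```

```bash
python3 -m handwheel '[{"tx":0,"ty":0,"tz":2,"roll":0},{"tx":0,"ty":0,"tz":2,"roll":0},{"tx":0,"ty":0,"tz":1,"roll":0},{"tx":0,"ty":0,"tz":0,"roll":0},{"tx":0,"ty":0,"tz":0,"roll":0},{"tx":0,"ty":0,"tz":0,"roll":0}]';python3 -m handwheel '[{"tx":0,"ty":0,"tz":1,"roll":0},{"tx":0,"ty":0,"tz":0,"roll":0},{"tx":0,"ty":0,"tz":0,"roll":0},{"tx":0,"ty":0,"tz":0,"roll":0}]'
```

```text
t: 34.63
tool_pos: [0.4202, -0.0825, 0.0767]
tool_rot: [0.684, 3.066, -0.001]
contact_force: [0.3, -1.5, -1.0]
opening: 0.0629
grip_force: 55.9
t: 34.97
tool_pos: [0.4203, -0.0827, 0.076]
tool_rot: [0.684, 3.066, -0.001]
contact_force: [-1.1, -3.0, 1.6]
opening: 0.0633
grip_force: 57.2
```

```bash
python3 -m handwheel '[{"tx":-0.1,"ty":-0.5,"tz":0,"roll":0},{"tx":0,"ty":0,"tz":0.3,"roll":0},{"tx":0,"ty":0,"tz":0,"roll":0},{"tx":0,"ty":0,"tz":0,"roll":0}]';python3 -m handwheel '[{"tx":0,"ty":0,"tz":0,"roll":0},{"tx":0,"ty":0,"tz":0,"roll":0},{"tx":0,"ty":0,"tz":0,"roll":0},{"tx":0,"ty":0,"tz":0,"roll":0}]' 82; python3 -m handwheel '[{"tx":0,"ty":0,"tz":-10,"roll":0},{"tx":0,"ty":0,"tz":-20,"roll":0},{"tx":0,"ty":0,"tz":-30,"roll":0},{"tx":0,"ty":0,"tz":-30,"roll":0},{"tx":10,"ty":30,"tz":0,"roll":0},{"tx":13,"ty":38,"tz":0,"roll":0},{"tx":13,"ty":38,"tz":0,"roll":0},{"tx":13,"ty":38,"tz":0,"roll":0},{"tx":0,"ty":0,"tz":0,"roll":0},{"tx":0,"ty":0,"tz":0,"roll":0},{"tx":0,"ty":0,"tz":0,"roll":0}]';python3 -c "
from h import *
im,d=optics.get_image('side');t,_=optics.get_image('top')
cv2.imwrite('pics/s12.png',np.vstack([cv2.resize(im[130:250,250:410],(480,360),interpolation=3),cv2.resize(t[145:240,190:430],(480,190),interpolation=3)])[:,:,::-1])"
```

```text
t: 35.3
tool_pos: [0.4201, -0.0829, 0.0755]
tool_rot: [0.684, 3.066, -0.0]
contact_force: [-0.3, -1.8, 0.6]
opening: 0.0632
grip_force: 57.5
t: 35.63
tool_pos: [0.4198, -0.0824, 0.0751]
tool_rot: [-0.684, -3.066, -0.001]
contact_force: [-0.3, -0.2, 0.4]
opening: 0.0823
grip_force: 0.0
t: 36.55
tool_pos: [0.4368, 0.0684, 0.1658]
tool_rot: [0.682, 3.066, -0.0]
contact_force: [0.3, -0.5, 0.1]
opening: 0.082
grip_force: 0.0
```

View pics/s12.png

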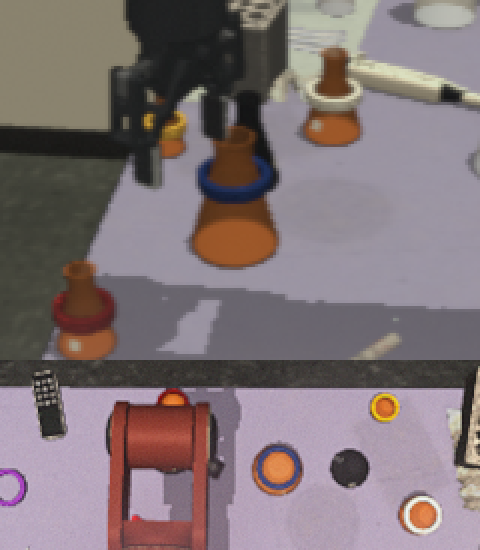

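All four rings are on their flasks. I'll check blue's level numerically before handing in.

```bash
python3 -c "
from h import *
t,_=optics.get_image('top');s,_=optics.get_image('side')
X=np.array([.42,-.0824,.068])
for n,im,box in(('top',t,(310,180,346,220)),('side',s,(308,170,348,205))):
  hsv=cv2.cvtColor(im,cv2.COLOR_RGB2HSV);m=cv2.inRange(hsv,np.array((100,80,30)),np.array((135,255,255)))
  k=np.zeros_like(m);k[box[1]:box[3],box[0]:box[2]]=1;m*=k
  c=max(cv2.findContours(m,0,1)[0],key=cv2.contourArea);x,y,w,h=cv2.boundingRect(c)
  pts=np.array([proj(n,X+[.0345*np.cos(a),.0345*np.sin(a),z]) for a in np.linspace(0,6.28,120) for z in(0,.015)],np.float32)
  e=cv2.fitEllipse(c);print(n,(x,y,x+w-1,y+h-1),'pred',pts.min(0),pts.max(0))
  hull=cv2.convexHull(c).astype(np.float32);hp=cv2.convexHull(pts)
  print(' ellipse',np.round(cv2.fitEllipse(hull),1) if 0 else [np.round(v,1) for v in cv2.fitEllipse(hull)],[np.round(v,1) for v in cv2.fitEllipse(hp)])
print(ctrl.get_obs()['t'])"
```

```text
top (319, 188, 339, 208) pred [317.77798 187.20367] [339.98035 209.50797]
 ellipse [array([328.9, 198.3]), array([20.7, 21.1]), np.float64(0.3)] [array([328.9, 198.4]), array([22.2, 22.3]), np.float64(28.0)]
side (316, 182, 340, 197) pred [315.22296 180.35924] [340.36075 197.79707]
 ellipse [array([328. , 188.7]), array([16.7, 25.3]), np.float64(87.3)] [array([327.8, 189.1]), array([17.7, 27.1]), np.float64(88.6)]
36.75
```

Blue matches the expected level seat within half a pixel in both views.

```bash
python3 -c "
from station import ctrl
print(ctrl.finish_job())"
```

```text
the job is handed in; nothing more can be done
None
```

The job is handed in at about 37 s: all four rings look level on their matching flasks in the camera views, the flasks stand where they were, and the meter and vial rack were not touched.

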